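# Undo the record clamp of the listening deck and hold it off

### The job

On the stall's 45 rpm listening deck, press the red spring-loaded platter-brake button right down to its stop, then unscrew the round steel clamp cap that holds the single down on the hub: nobody remembers whether its thread is left- or right-handed, so try it both ways until it comes loose. Lift the cap straight off and finish while holding it in the gripper, upright and still, above the platter with its underside about 10 cm or more above the record, so that the single can be changed: do not put it down or let go. Leave the record lying on the platter, do not knock the tonearm, and leave the other things on the deck and table alone.

Things in the scene. Friction and masses are not known exactly. Their poses are not given: they have to be found in the camera images.
- deck: the 45 rpm record deck: grey plinth 260 mm (its x) by 325 mm (its y), top 60 mm above the table, silver platter 190 mm across with its record surface 80 mm above the table. Fixed. Origin on the table below the platter's axis; x to the back of the deck (away from the robot at yaw 0), y to its left, z up. Place and yaw (within 0.35 rad) vary.
- hub (a point): point on the platter axis at the record's top face, 82 mm above the table: the cap's underside sits here. The brass hub in the cap ends 23 mm above it. Hub and platter do not turn. Its quarter-turn thread is left- or right-handed at random, unseen. Turned the wrong way the cap stops hard within 0.25 rad, flange down on the record; turned the right way it runs freely at one height.
- cap_center (a point): steel clamp cap, 0.45 kg (give or take 30 %), 50 mm tall, with a 60 mm flange, 4 mm thick, at its foot. This point is on its axis half-way up, 25 mm above its underside. Axes fixed in the cap, z up; a white line marks +x. Turned 1.1 to 1.7 rad the right way from its start it can be lifted off (hard stop near 1.85); turned less it lifts 4 mm at most. Lifted 25 mm it is clear of the hub.
- cap_knob (a point): middle of the cap's knurled solid knob, where to grip it: on the cap's axis, 13 mm above cap_center, 120 mm above the table when screwed on. The knob is 44 mm in diameter and 24 mm tall, round, so any yaw will do; below it a 42 mm skirt leads down to the flange. Axes as the cap's.
- brake (a joint): travel of the red brake button, m: 0 is up, 0.008 is fully down on its stop; a spring pushes it back up (1.5 N to begin, 5 N at the stop). It moves straight down.
- brake_top (a point): centre of the top face of the red brake button, 26 mm across, in a dark round housing 42 mm across at the front left of the deck; the face is 84 mm above the table when up, 12 mm above the housing. The axes are the deck's.
- record: the black 7-inch single with a yellow label, 175 mm across, 2 mm thick, with a 39 mm centre hole, lying loose on the platter round the hub under the cap; origin at its underside on its axis, 80 mm above the table
- tonearm: the deck's tonearm, parked on its rest along the right edge of the deck, outside the platter; at most 131 mm above the table and at least 105 mm from the platter's axis. Fixed; to be left alone. Origin is the deck's origin.
- adapter: bright yellow plastic 45 rpm centre adapter, a 38 mm disc 6 mm thick with a centre hole, lying on the back left corner of the deck; origin at its underside
- singles: pile of 7-inch singles in paper sleeves, 182 x 182 x 30 mm, to the left of the deck; origin at the centre of its underside
- cup: open cardboard coffee cup, 80 mm across, 100 mm tall, to the left, in front of the singles; origin at its underside
- headphones: black headphones lying flat right of the deck, 190 x 165 mm, 33 mm high; origin on the table between the ear cups
- brush: black record brush, 35 x 95 x 31 mm, on the table in front of the deck; origin at its underside
- marker: blue marker pen with a white cap, 136 mm long, 16 mm thick, on the table in front of the deck; origin at its underside
Not all that is in view belongs to the job. Of the things like the part that bears cap_center, leave any that is blue or purple; of the rest the smaller one is meant.

How it is judged:
By the outcome, as a careful person would: the job done as asked, in the order asked, and still so for the second after the job is handed in, while the arm keeps its last pose, push and grip.
It also fails if it takes over 58 s, if anything falls off the work surface, if the arm or the gripper's body presses on something with over 40 N, if the wrist force passes 120 N, or if a joint passes its speed limit or range.

### The arm

A 7-joint arm with a two-finger parallel gripper is mounted at the origin on the work surface. World frame = base frame: x ahead of the robot, y to its left, z up, the work surface at z = 0. Lengths are in m, angles in rad, forces in N, time in s.
With the tool pointing down it reaches from about 0.4 to 0.9 m from the base axis. Payload 5.6 kg.
Tool frame: the origin (TCP) lies midway between the tips of the shut fingers; the grasp point (between the pads) lies 19 mm behind it; z points along the fingers, x is the direction in which the jaws open and shut, and the axes are right-handed (so a half turn about z gives the same grasp; the last joint's range is limited). The gripper opens to 92 mm and grips with 3 to 60 N. Pads are 20 mm wide; open, the fingers measure 128 mm over their backs; the gripper's body (75 mm by 189 mm) begins 69 mm behind the grasp point.
Start: joints at [-1.306, 0.468, -0.012, 1.603, 0.006, 1.071, -0.056], TCP at [0.197, 0.619, 0.215] pointing down, gripper open.
Joint ranges: [-2.53, 2.53], [-0.31, 2.02], [-1.57, 1.55], [0.28, 2.44], [-1.29, 4.43], [0.15, 1.84], [-2.92, 2.92]. Speed limits (rad/s): [2.57, 2.57, 3.14, 3.14, 3.14, 3.14, 3.14].

### API

Orientations are given as a rotation vector (axis times angle).
In Python, from workcell import env gives the robot as it stands. The module is installed in compiled form; this text tells all that it offers.
- The arm moves only by the shell command python3 -m jog 'ROWS' [FORCE]. ROWS is JSON, a list that holds one entry, the list of rows, each a list of 5 numbers: the opening, from 0 (shut) to 1 (fully open), then the shift along the tool's x, y, z in cm, then the turn about the tool's z in degrees. In form: [[[hand, dx, dy, dz, twist], ...]]. A call has exactly 8 rows; each row is the pose to reach, as a shift and turn from the pose commanded when the call began, along the tool's axes at that moment; what a row does not reach only later rows make up. A row lasts 1/8 s, in which the tool goes at most 62.5 mm and 10.7 degrees, less where a joint would pass 70% of its speed; a pose out of reach is approached as far as the arm can. A call with a gripper value outside its range is refused whole. The fingers move at their own pace and stop on an object; FORCE is the grip in N (left out, the last holds). Time passes only in rows, so rows that repeat a pose let the fingers close, or fill a call up. It gives the time, the measured TCP pose, the force and the opening at its end, in the units of the state.
- env.read_state(): the state, without advancing time (a new reading comes with each control period).
- env.camera(name): name is "scene" or "top"; returns a dict with "image" (400x640x3 uint8, red, green, blue), "range_z" (400x640 float32, m along the optical axis (not along the pixel's ray), 0 where there is no reading), "fx", "fy", "cx", "cy" (pixels), "k1" (the pictures are not rectified: a ray, as slopes to the right and down, at radius r is drawn at 1 + k1 r^2 times it, then the intrinsics apply), "camera_from_world" (4x4, takes a point from world to camera coordinates). Camera axes: x right, y up, looking along -z (the intrinsics and any distortion apply to the point x, -y, -z); pixel columns grow to the right and rows downward; lengths in m; the calibration is good to about 2 mm. A picture is of the moment at which its call begins.
- env.finish_job(): hands the job in, once; it reports no verdict.
The state is a dict: "time": time; "q": joint angles; "qd": joint speeds; "effort": joint torques, N m; "tcp_pos": TCP position; "tcp_rot": TCP orientation; "wrist_force": force on the tool from outside, world axes, zero at the start; "ft_torque": the same for the moment, N m; "width": finger opening in m.
Only numpy, scipy, OpenCV 4.12 (cv2) and the standard library are available. Lean on these libraries where they do the work, as an engineer would, in place of code of your own. Each camera call takes 0.05 s, during which the arm holds its last target. There are 200 camera calls.

## Working session

There is one attempt and no reset: what is moved stays moved. The work goes in short steps, Python scripts to look and compute and a shell command to move; the robot and the scene stay as the last step left them, time stands still between calls to the robot, and variables do not carry over. Pictures are saved under pics/ and viewed, about 8 in all and at most 12, crops included, and the job is handed in when it is done.

```bash
mkdir -p pics; cat > h.py <<'E'
import numpy as np,cv2
from workcell import env
from scipy.spatial.transform import Rotation as R
def grab(name,fn=None):
    c=env.camera(name)
    if fn: cv2.imwrite(fn,c["image"][:,:,::-1])
    return c
def cloud(c):
    h,w=c["range_z"].shape
    v,u=np.mgrid[:h,:w]
    xd=(u-c["cx"])/c["fx"]; yd=(v-c["cy"])/c["fy"]
    x,y=xd.copy(),yd.copy()
    for _ in range(10):
        s=1+c["k1"]*(x*x+y*y); x=xd/s; y=yd/s
    z=c["range_z"]
    P=np.stack([x*z,-y*z,-z,np.ones_like(z)],-1)
    W=P@np.linalg.inv(c["camera_from_world"]).T
    W=W[...,:3]; W[z==0]=np.nan
    return W
def rows(p):
    "shift cm in tool axes to TCP target p"
    s=env.read_state(); return R.from_rotvec(s["tcp_rot"]).inv().apply(np.array(p)-s["tcp_pos"])*100
E
python3 - <<'E'
from h import *
s=env.read_state();print(s)
for n in("scene","top"):
    c=grab(n,f"pics/{n}0.png");W=cloud(c);np.save(n+"0.npy",W)
    print(n,np.linalg.inv(c["camera_from_world"])[:3,3].round(3),c["fx"],c["k1"])
print(R.from_rotvec(s["tcp_rot"]).as_matrix().round(3))
E
```

```text
{'time': 0.0, 'q': array([-1.30597595,  0.46836489, -0.01160917,  1.60362278,  0.00600835,
        1.07143485, -0.05629871]), 'qd': array([-0.00035011,  0.0002078 ,  0.00013047, -0.00171372, -0.00098348,
       -0.00242434, -0.0001334 ]), 'effort': array([ 2.72042635e-04, -5.20566165e+01, -1.21687719e-02, -2.43748945e+01,
       -5.65722131e-02,  1.73317833e-02,  1.74349875e-04]), 'tcp_pos': array([0.19682397, 0.61885752, 0.2136487 ]), 'tcp_rot': array([ 2.53484716e+00,  1.85387446e+00, -2.14925037e-03]), 'wrist_force': array([-0.31555099,  0.05760367,  0.11588657]), 'ft_torque': array([-0.00933777, -0.02933864,  0.00614645]), 'width': 0.0917004766346876}
scene [1.162 0.334 0.94 ] 411.86118043736326 -0.08377594259302695
top [0.488 0.048 1.205] 452.5200417015626 -0.01083020581967149
[[ 0.303  0.953 -0.   ]
 [ 0.953 -0.303 -0.002]
 [-0.002  0.    -1.   ]]
```

View pics/top0.png

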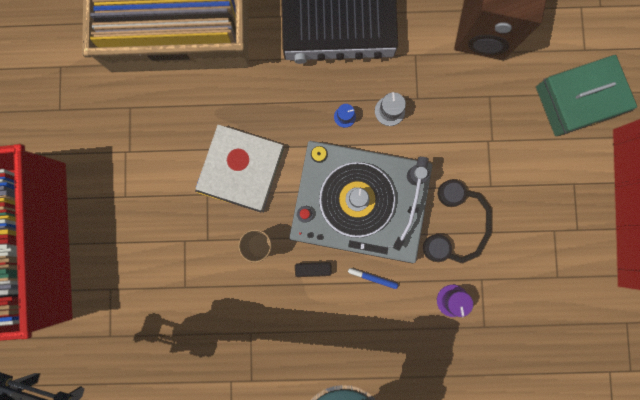

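View pics/scene0.png

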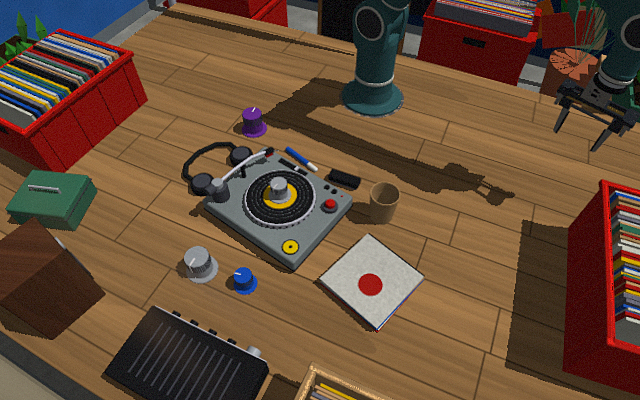

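Top view: the lookalikes are steel caps at (359,198) on the platter and at (392,106) behind the deck (larger), a blue one at (345,115) and a purple one at (457,301). I choose the smaller steel one on the hub, (359,198). The red brake button is at (306,213).

```bash
python3 - <<'E'
from h import *
W=np.load("top0.npy");im=cv2.imread("pics/top0.png").astype(int)
v,u=np.mgrid[:400,:640]
def rep(n,m):
    P=W[m];print(n,m.sum(),np.median(P,0).round(4),((P.max(0)+P.min(0))/2).round(4),np.ptp(P,axis=0).round(4))
z=W[...,2]
near=np.hypot(u-359,v-198)<16
rep("captop",near&(z>.122))
red=(im[...,2]>130)&(im[...,1]<70)&(im[...,0]<70)
rep("brake",red&(np.hypot(u-306,v-213)<12)&(z>.078))
rep("big",(np.hypot(u-392,v-106)<18)&(z>.03))
yel=(im[...,2]>150)&(im[...,1]>120)&(im[...,0]<80)
rep("label",yel&(np.hypot(u-359,v-198)<25)&(z<.1))
# platter disc
lab=(np.hypot(u-359,v-198)<60)&(z>.075)&(z<.09)
rep("platter",lab)
b=cv2.resize(cv2.imread("pics/top0.png")[135:270,280:450],None,fx=4.5,fy=4.4,interpolation=cv2.INTER_CUBIC);cv2.imwrite("pics/crop.png",b)
S=np.load("scene0.npy");ims=cv2.imread("pics/scene0.png").astype(int)
W=S;z=S[...,2];rep("scene captop",(np.hypot(u-279,v-186)<16)&(z>.122)&(z<.145))
red=(ims[...,2]>130)&(ims[...,1]<70)&(ims[...,0]<70)
rep("scene brake",red&(np.hypot(u-330,v-205)<12)&(z>.078))
E
```

```text
captop 275 [ 0.59   -0.0488  0.1317] [ 0.5902 -0.0491  0.1294] [0.0434 0.041  0.0137]
brake 75 [0.5581 0.0831 0.0844] [0.5573 0.082  0.0842] [0.0228 0.0224 0.0098]
big 520 [ 0.8303 -0.1499  0.0688] [ 0.8337 -0.1526  0.0524] [0.0602 0.0618 0.0448]
label 400 [ 0.5782 -0.0382  0.0821] [ 0.59   -0.0482  0.0819] [0.0856 0.0865 0.012 ]
platter 4213 [ 0.586  -0.0467  0.0817] [ 0.5787 -0.0525  0.0824] [0.2104 0.2913 0.0147]
scene captop 212 [ 0.5948 -0.0457  0.1312] [ 0.5919 -0.0467  0.1288] [0.0443 0.0436 0.0135]
scene brake 53 [0.5601 0.0846 0.0835] [0.5596 0.085  0.0832] [0.0238 0.0237 0.0052]
```

View pics/crop.png

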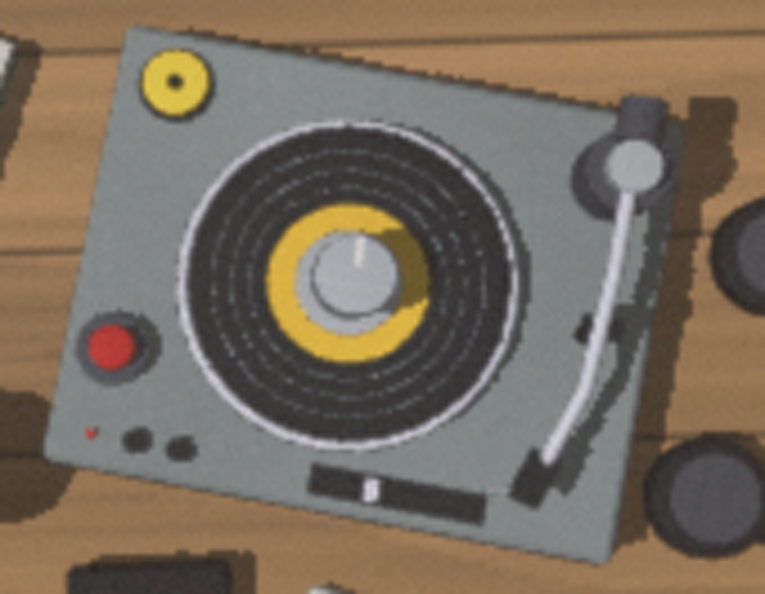

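The crop confirms it: the grey cap with the white line sits on the yellow label (crop 355,275), and the red button at (110,348) is in its dark housing. Next I move over the brake with the fingers shut.

```bash
python3 - <<'E'
from h import *
print(rows([.559,.084,.215]),rows([.559,.084,.11]))
E
```

```text
[-40.00733923  50.72204312  -0.0557319 ] [-39.99076548  50.72064958  10.44425493]
```

```bash
python3 -m jog '[[[0,-3.8,4.8,0,8],[0,-7.6,9.6,0,16],[0,-11.4,14.5,0,24],[0,-15.2,19.3,0,32],[0,-19,24.1,0,40],[0,-22.8,28.9,0,48],[0,-26.6,33.7,0,56],[0,-30.4,38.5,0,64]]]' 20; python3 - <<'E'
from h import *
s=env.read_state();print(s["q"].round(2),rows([.559,.084,.1]),s["wrist_force"])
print(R.from_rotvec(s["tcp_rot"]).as_matrix().round(3))
E
```

```text
time: 1.1
tcp_pos: [0.4724, 0.2113, 0.2146]
tcp_rot: [-3.133, -0.222, 0.0]
wrist_force: [1.2, 1.3, 0.4]
width: 0.0139
[-0.82  0.25  0.39  1.95 -0.11  0.97 -0.23] [ 6.78000945 13.82978457 11.45271882] [1.1536144  1.28500033 0.3762156 ]
[[ 0.99   0.141 -0.   ]
 [ 0.141 -0.99   0.   ]
 [-0.    -0.    -1.   ]]
```

```bash
python3 -m jog '[[[0,2,4,2,0],[0,4,8,5,0],[0,6,11,8,0],[0,6.8,13.8,10.5,0],[0,6.8,13.8,10.5,0],[0,6.8,13.8,10.5,0],[0,6.8,13.8,10.5,0],[0,6.8,13.8,10.5,0]]]' ; python3 - <<'E'
from h import *
s=env.read_state();print(s["q"].round(2),rows([.559,.084,.085]),s["wrist_force"])
c=grab("scene","pics/s1.png");cv2.imwrite("pics/s1c.png",cv2.resize(c["image"][120:280,200:420,::-1],None,fx=3.5,fy=3.5))
E
```

```text
time: 2.1
tcp_pos: [0.5592, 0.0877, 0.1104]
tcp_rot: [-3.132, -0.232, -0.002]
wrist_force: [-0.2, 0.3, 0.0]
width: 0.0003
[-0.53  0.47  0.4   1.92 -0.25  0.8   0.16] [-0.07781475  0.3654992   2.54069846] [-0.2049332   0.27736504  0.01285223]
```

View pics/s1c.png

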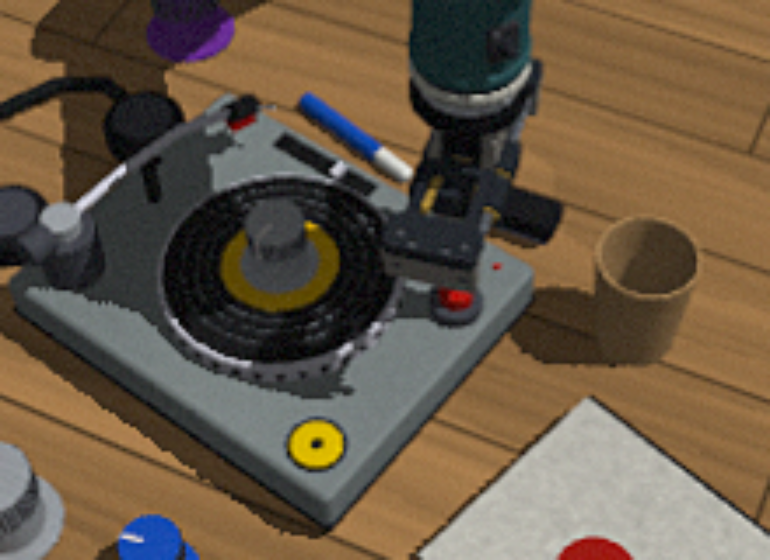

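The picture shows the gripper over the red button (crop 457,298) with nothing else touched. Press.

```bash
python3 -m jog '[[[0,0,0.3,1.2,0],[0,0,0.3,2.3,0],[0,0,0.3,2.6,0],[0,0,0.3,2.9,0],[0,0,0.3,3.2,0],[0,0,0.3,3.4,0],[0,0,0.3,3.4,0],[0,0,0.3,3.4,0]]]'
```

```text
time: 3.15
tcp_pos: [0.559, 0.0832, 0.0764]
tcp_rot: [-3.133, -0.229, 0.002]
wrist_force: [-5.6, -0.5, 10.2]
width: 0.0004
```

```bash
python3 -m jog '[[[0,0,0,0.1,0],[0,0,0,0.2,0],[0,0,0,0.2,0],[0,0,0,0.3,0],[0,0,0,0.3,0],[0,0,0,0.3,0],[0,0,0,0.3,0],[0,0,0,0.3,0]]]'
```

```text
time: 4.15
tcp_pos: [0.5592, 0.0833, 0.076]
tcp_rot: [-3.131, -0.228, 0.002]
wrist_force: [-12.0, -2.5, 32.3]
width: 0.0008
```

The force went from 10 to 32 N with only 0.4 mm of movement, so the button is on its stop. Lift, open, and move over the cap.

```bash
python3 -m jog '[[[0,0,0,-3,0],[0,0,0,-7,0],[0.4,0,0,-9.5,0],[1,1.2,5,-9.5,0],[1,1.7,10,-9.5,0],[1,1.7,13.1,-9.5,0],[1,1.7,13.1,-9.5,0],[1,1.7,13.1,-9.5,0]]]'; python3 - <<'E'
from h import *
s=env.read_state();print(s["q"].round(2),rows([.591,-.048,.1]),s["width"])
E
```

```text
time: 5.15
tcp_pos: [0.5956, -0.0424, 0.1674]
tcp_rot: [-3.132, -0.231, -0.001]
wrist_force: [-0.1, 0.3, -0.4]
width: 0.0583
[-0.33  0.45  0.46  1.8  -0.24  0.94  0.37] [-0.53615861  0.4951313   6.7365267 ] 0.05830568308037619
```

```bash
python3 -m jog '[[[1,-0.5,0.5,0,0],[1,-0.5,0.5,0,0],[1,-0.5,0.5,0,0],[1,-0.5,0.5,1.5,0],[1,-0.5,0.5,3,0],[1,-0.5,0.5,5,0],[1,-0.5,0.5,6.7,0],[1,-0.5,0.5,6.7,0]]]'; python3 - <<'E'
from h import *
s=env.read_state();print(rows([.591,-.048,.1]),s["width"])
c=grab("scene","pics/s2.png");cv2.imwrite("pics/s2c.png",cv2.resize(c["image"][120:280,200:420,::-1],None,fx=3.5,fy=3.5))
E
```

```text
time: 6.15
tcp_pos: [0.5898, -0.0494, 0.0985]
tcp_rot: [3.133, 0.229, -0.006]
wrist_force: [-0.2, -1.2, -0.1]
width: 0.0918
[ 0.13522102 -0.12193892 -0.14970191] 0.09181930475026574
```

View pics/s2c.png

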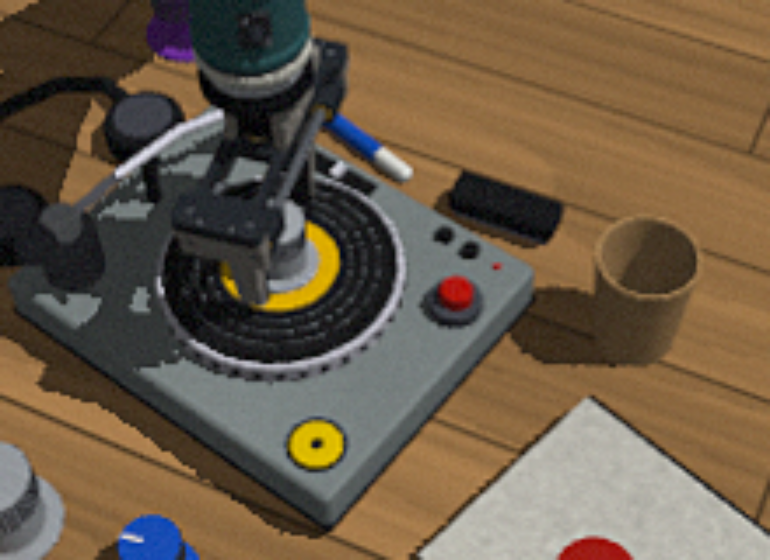

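The fingers straddle the cap (crop 285,245), the button has sprung back up, and the tonearm is clear. Close the grip.

```bash
python3 -m jog '[[[0,0.1,0,-0.1,0],[0,0.1,0,-0.1,0],[0,0.1,0,-0.1,0],[0,0.1,0,-0.1,0],[0,0.1,0,-0.1,0],[0,0.1,0,-0.1,0],[0,0.1,0,-0.1,0],[0,0.1,0,-0.1,0]]]' 40; python3 - <<'E'
from h import *
s=env.read_state();print(s["wrist_force"],s["ft_torque"],s["q"].round(3),s["tcp_pos"])
E
```

```text
time: 7.2
tcp_pos: [0.592, -0.0492, 0.1017]
tcp_rot: [-3.133, -0.229, 0.001]
wrist_force: [-1.0, 0.2, 2.7]
width: 0.043
[-1.02053224  0.22851185  2.66014236] [-0.03102822  0.50035709 -0.00393022] [-0.297  0.533  0.425  1.854 -0.292  0.817  0.424] [ 0.591971   -0.04917171  0.10168009]
```

```bash
python3 -m jog '[[[0,0,0,0,4],[0,0,0,0,8],[0,0,0,0,12],[0,0,0,0,16],[0,0,0,0,20],[0,0,0,0,24],[0,0,0,0,24],[0,0,0,0,24]]]'; python3 - <<'E'
from h import *
s=env.read_state();print(s["wrist_force"],s["ft_torque"],s["q"].round(3),s["tcp_pos"],R.from_rotvec(s["tcp_rot"]).as_euler("xyz",degrees=True))
E
```

```text
time: 8.2
tcp_pos: [0.5924, -0.0495, 0.1017]
tcp_rot: [3.112, -0.426, 0.001]
wrist_force: [0.3, -0.5, 0.9]
width: 0.0433
[ 0.3191665  -0.48556787  0.91746681] [-0.28398165  0.24521355  0.01589807] [-0.373  0.552  0.53   1.858 -0.367  0.829  0.072] [ 0.5923897  -0.04951256  0.10166913] [ 1.79985327e+02 -3.71023298e-02 -1.55881700e+01]
```

24° (0.42 rad) clockwise gave no torque, so this looks like the free direction (left-handed). I'll go on to about 80° in total.

```bash
python3 -m jog '[[[0,0,0,0,8],[0,0,0,0,16],[0,0,0,0,24],[0,0,0,0,32],[0,0,0,0,40],[0,0,0,0,48],[0,0,0,0,56],[0,0,0,0,56]]]'; python3 - <<'E'
from h import *
s=env.read_state();print(s["wrist_force"],s["ft_torque"],s["q"].round(3),s["tcp_pos"],R.from_rotvec(s["tcp_rot"]).as_euler("xyz",degrees=True))
E
```

```text
time: 9.2
tcp_pos: [0.5925, -0.0489, 0.1017]
tcp_rot: [-2.549, 1.836, -0.001]
wrist_force: [-0.5, -0.4, 1.8]
width: 0.0432
[-0.53063129 -0.44644411  1.81219114] [ 0.10940042  0.21418668 -0.09700049] [-0.544  0.619  0.775  1.869 -0.554  0.882 -0.744] [ 0.59246633 -0.04885565  0.1016689 ] [-1.79974790e+02 -7.05368252e-03 -7.15169082e+01]
```

```bash
python3 -m jog '[[[0,0,0,-0.2,0],[0,0,0,-0.4,0],[0,0,0,-0.6,0],[0,0,0,-0.8,0],[0,0,0,-1,0],[0,0,0,-1,0],[0,0,0,-1,0],[0,0,0,-1,0]]]'; python3 - <<'E'
from h import *
c=grab("scene","pics/s3.png");cv2.imwrite("pics/s3c.png",cv2.resize(c["image"][150:240,220:340,::-1],None,fx=6,fy=6))
E
```

```text
time: 10.2
tcp_pos: [0.5921, -0.0492, 0.1115]
tcp_rot: [2.547, -1.838, -0.0]
wrist_force: [0.2, 0.2, -6.3]
width: 0.0431
```

View pics/s3c.png

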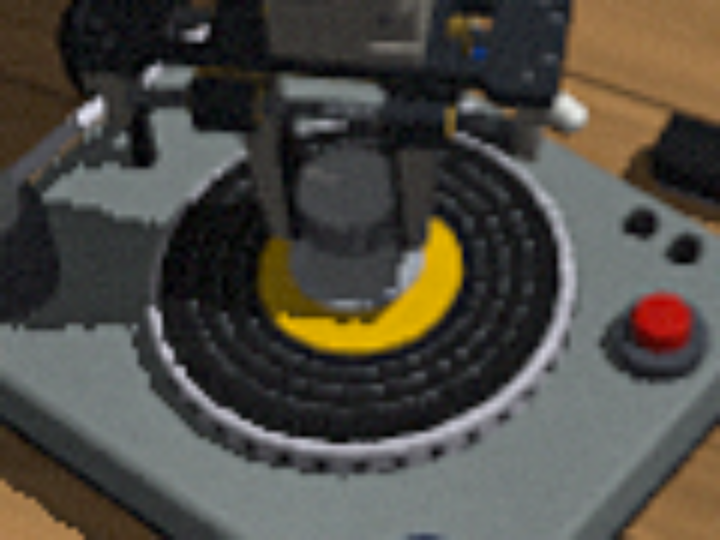

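The cap rose 10 mm carrying little more than its own weight, and the flange is clear of the label (crop 350,300). It's loose, so lift on.

```bash
python3 -m jog '[[[0,0,0,-0.7,0],[0,0,0,-1.4,0],[0,0,0,-2.2,0],[0,0,0,-4,0],[0,0,0,-6,0],[0,0,0,-8,0],[0,0,0,-10,0],[0,0,0,-12,0]]]'; python3 -m jog '[[[0,0,0,0,0],[0,0,0,0,0],[0,0,0,0,0],[0,0,0,0,0],[0,0,0,0,0],[0,0,0,0,0],[0,0,0,0,0],[0,0,0,0,0]]]'; python3 - <<'E'
from h import *
s=env.read_state();print(s["wrist_force"],s["ft_torque"],s["tcp_pos"],abs(s["qd"]).max())
c=grab("scene");W=cloud(c);cv2.imwrite("pics/s4c.png",cv2.resize(c["image"][60:280,180:440,::-1],None,fx=2.7,fy=2.7))
m=(np.hypot(W[...,0]-.592,W[...,1]+.049)<.034)&(W[...,2]>.1)
for a in np.arange(.1,.27,.01): print(round(a,2),(m&(W[...,2]>=a)&(W[...,2]<a+.01)).sum(),end="; ")
E
```

```text
time: 11.25
tcp_pos: [0.5922, -0.0492, 0.2332]
tcp_rot: [-2.547, 1.838, -0.0]
wrist_force: [0.7, 0.5, -6.2]
width: 0.0432
time: 12.25
tcp_pos: [0.5922, -0.0492, 0.2316]
tcp_rot: [-2.547, 1.839, -0.0]
wrist_force: [0.3, -0.3, -5.2]
width: 0.0433
[ 0.33352734 -0.32856631 -5.1884602 ] [-0.06781848  0.19235888  0.04660877] [ 0.59216901 -0.04920322  0.23161478] 0.0019055008612519548
0.1 38; 0.11 0; 0.12 0; 0.13 0; 0.14 0; 0.15 0; 0.16 0; 0.17 0; 0.18 0; 0.19 0; 0.2 1; 0.21 146; 0.22 49; 0.23 66; 0.24 78; 0.25 103; 0.26 215;
```

View pics/s4c.png

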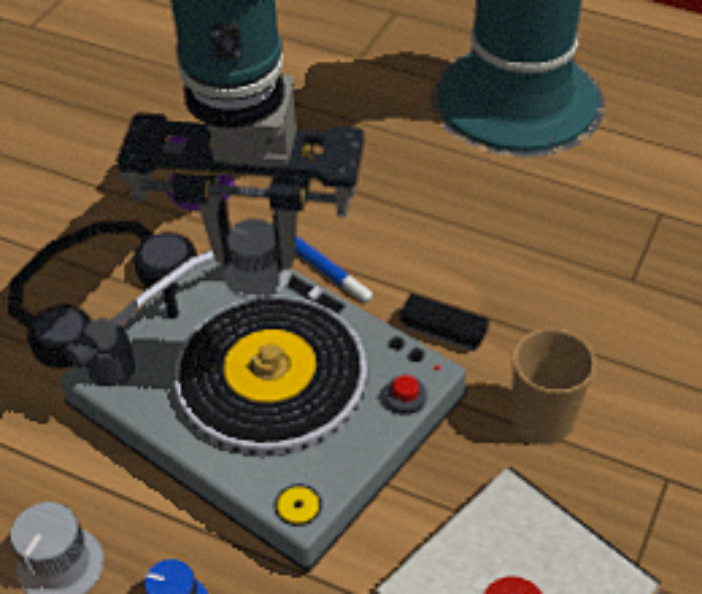

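The cap is held upright with its underside about 0.21 m up. The record is flat on the platter, the brass hub is exposed, and everything else is where it was.

```bash
python3 -c "
from workcell import env
print(env.finish_job())"
```

```text
the job is handed in; nothing more can be done
None
```

The job is done and handed in at about 12.3 s of the 58 s allowed.

- **Brake:** I pressed the red button to its stop. The force rose from 10 to 32 N over the last 0.4 mm of movement, and the button sprang back up when I let go.
- **Thread:** I gripped the cap's knob at 40 N and turned it clockwise seen from above. It ran freely with almost no torque, so the thread is left-handed and I did not need to try the other way. I turned it about 80° (1.4 rad) in total.
- **Lift:** The cap came straight off, with the wrist carrying about 5 N, roughly its own weight.

**Last checks:** The cap is held still and upright in the gripper (opening 43 mm). Its underside is about 0.21 m above the table, so about 13 cm above the record. The last picture shows the record flat on the platter and the tonearm and other things undisturbed. No check failed or disagreed; the two cameras' positions for the cap and the button agreed to a few millimetres.

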